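# Put the microscope objectives away in their caddy

## Task

Put the three microscope objectives away in the white caddy, one to a compartment, standing upright and in order of length: the shortest in the compartment next to the caddy's black handle, the longest in the one farthest from it. Set them down, do not drop them. Leave the two eyepieces and the open spacer tube standing where they are.

Things in the scene. Friction and masses are not known exactly. Their poses are not given: they have to be found in the camera images.
- caddy: White open caddy, fixed to the bench, pointing any way: 190 mm long (x), 66 wide (y), 16 high. Three square compartments in a row, 58 mm inside, 4 mm walls; their centres at x = -62, 0, +62 mm, y = 0; grey floor 4 mm above the bench. A low black loop handle sticks out 33 mm at the -x end, so x = -62 mm is the compartment next to the handle. Origin at the centre of its underside.
- objective_short: Microscope objective lens of bright steel standing on its screw end, lens up, a small dark lens in its top. The shortest: 42 mm tall, a plain barrel 32 mm in diameter up to 39 mm, then a broad flat top 26 mm across. About 60 g. Origin at the centre of its underside, z up along its axis; round, so its yaw means nothing. 
- objective_middle: Microscope objective lens of bright steel standing on its screw end, lens up, a small dark lens in its top. The middle one: 60 mm tall, barrel 32 mm in diameter up to 40 mm, a short cone to 50 mm, then a nose 22 mm in diameter. About 90 g. Origin at the centre of its underside, z up along its axis; round, so its yaw means nothing. 
- objective_long: Microscope objective lens of bright steel standing on its screw end, lens up, a small dark lens in its top. The longest: 78 mm tall, barrel 32 mm in diameter up to 44 mm, a long cone to 62 mm, then a thin nose 16 mm in diameter. About 110 g. Origin at the centre of its underside, z up along its axis; round, so its yaw means nothing. 
- eyepiece_a: Eyepiece, not to be moved: 50 mm tall, a steel tube 30 mm in diameter with a wide black eyecup 42 mm in diameter on top, from 30 mm up, so that it looks black from above. Origin at the centre of its underside, z up along its axis; round, so its yaw means nothing. 
- eyepiece_b: A second eyepiece, just like the first, not to be moved. Origin at the centre of its underside, z up along its axis; round, so its yaw means nothing. 
- spacer_tube: Plain steel spacer tube, not to be moved: 46 mm tall, 32 mm in diameter, with a bore of 24 mm open right through, so that it shows a hole from above. Origin at the centre of its underside, z up along its axis; round, so its yaw means nothing. At the start the three objectives, the eyepieces and this tube stand upright, mixed, three on each of two green mats 3 mm thick on the bench, their centres 85 mm or more apart.
Things that resemble listed ones, but are neither listed nor needed, are in the scene too. Leave any pink or red look-alike of the objective_middle alone.

How it is judged:
By the outcome, as a careful person would: the job done as asked, in the order asked, and still so for the second after the job is handed in, with the robot touching nothing.
It also fails if it takes over 96 s, if anything falls off the work surface, if the arm or the gripper's body presses on something with over 40 N, if the wrist force passes 120 N, or if a joint passes its speed limit or range.

## Robot

A 6-joint arm with a two-finger parallel gripper is mounted at the origin on the work surface. World frame = base frame: x ahead of the robot, y to its left, z up, the work surface at z = 0. Lengths are in m, angles in degrees, forces in N, time in s.
With the tool pointing down it reaches from about 0.375 to 0.9 m from the base axis. Payload 3.1 kg.
Tool frame: the origin (TCP) lies between the finger pads; the fingertips stand 22 mm ahead of it and the grasp point (between the pads) lies 3 mm ahead of it; y points along the fingers, z is the direction in which the jaws open and shut, and the axes are right-handed (so a half turn about y gives the same grasp; the last joint's range is limited). The gripper opens to 87 mm and grips with 3 to 60 N. Pads are 19 mm wide; open, the fingers measure 117 mm over their backs; the gripper's body (75 mm by 190 mm) begins 51 mm behind the grasp point.
Start: joints at [60.877, 30.224, 82.088, -0, 67.689, -10.227], TCP at [0.202, 0.591, 0.245] pointing down, gripper open.
Joint ranges: [-176.69, 176.69], [-43.24, 126.21], [12.49, 139.97], [-82, 262], [0, 151.66], [-163.58, 163.58]. Speed limits (degrees/s): [159.86, 159.86, 180, 180, 180, 180].

## Interface

Orientations are given as a 3x3 rotation matrix whose columns are the frame's x, y, z axes.
In Python, from bench import bot, viewer gives the robot as it stands.
- The arm moves only by the tool drive_tool, never from a script. Its argument "plan" is one flat list of numbers, 7 for each row, row after row: the shift along the tool's x, y, z in mm, then the turn, a rotation vector about the tool's x, y, z in rad, then the opening, from 0 (shut) to 1 (fully open). In form: [x, y, z, ax, ay, az, grip, x, y, z, ax, ay, az, grip, ...]. A call has 1 to 20 rows; each row is the pose to reach, as a shift and turn from the pose measured when the call began, along the tool's axes at that moment; what a row does not reach only later rows make up. A row lasts 1/8 s, in which the tool goes at most 62.5 mm and 10.7 degrees, less where a joint would pass 70% of its speed; a pose out of reach is approached as far as the arm can. A call with a gripper value outside its range is refused whole. The fingers move at their own pace and stop on an object; the grip force is fixed at half the most. Time passes only in rows, so rows that repeat a pose let the fingers close. It gives the time, the measured TCP pose, the force and the opening at its end, in the units of the state.
- bot.read_state(): the state, without advancing time (a new reading comes with each control period).
- viewer.get_image(name): name is "side" or "top"; returns a dict with "frame" (480x640x3 uint8, blue, green, red), "K" (3x3 intrinsics, pixels), "extrinsics" (4x4, takes a point from world to camera coordinates). Camera axes: x right, y up, looking along -z (the intrinsics and any distortion apply to the point x, -y, -z); pixel columns grow to the right and rows downward; lengths in m; the calibration is good to about 2 mm. A picture is of the moment at which its call begins. There is no depth.
- bot.hand_in(): hands the job in, once; it reports no verdict.
The state is a dict: "t": time; "qpos": joint angles; "joint_velocities": joint speeds; "tau": joint torques, N m; "tcp_pos": TCP position; "tool_rot": TCP orientation; "contact_force": force on the tool from outside, world axes, zero at the start; "torque": the same for the moment, N m; "gripper_width": finger opening in m.
Only numpy, scipy, OpenCV 4.12 (cv2) and the standard library are available. Lean on these libraries where they do the work, as an engineer would, in place of code of your own. Each camera call takes 0.05 s, during which the arm holds its last target. There are 200 camera calls.

## Working session

There is one attempt and no reset: what is moved stays moved. The work goes in short steps, Python scripts to look and compute and a tool call to move; the robot and the scene stay as the last step left them, time stands still between calls to the robot, and variables do not carry over. Pictures are saved under pics/ and viewed, about 12 in all and at most 16, crops included, and the job is handed in when it is done.

Besides the shell and the picture viewer there is one more tool, called after "Call:" by a JSON object that holds its "api" and its "payload", one argument or row to a line. drive_tool: Moves the arm, as the interface text tells. Its arguments: {"type":"object","properties":{"plan":{"type":"array","items":{"type":"number"}}},"required":["plan"]}

```bash
mkdir -p pics; python3 - <<'E'
from bench import bot, viewer
import cv2,numpy as np
np.set_printoptions(precision=4,suppress=True)
s=bot.read_state();print(s)
for n in("top","side"):
    r=viewer.get_image(n);cv2.imwrite(f"pics/{n}0.png",r["frame"]);print(n,r["K"],r["extrinsics"],[k for k in r])
E
```

```text
{'t': 0.0, 'qpos': array([ 60.8763,  30.279 ,  82.1569,   0.002 ,  67.6901, -10.2262]), 'joint_velocities': array([-0.016 ,  0.0186,  0.0142,  0.0249,  0.1445, -0.125 ]), 'tau': array([  0.0014, -44.0034, -17.6593,   0.0634,   0.058 ,  -0.0002]), 'tcp_pos': array([0.202 , 0.5907, 0.2436]), 'tool_rot': array([[ 0.9461, -0.0011,  0.3239],
       [-0.3239, -0.0019,  0.9461],
       [-0.0004, -1.    , -0.0022]]), 'contact_force': array([ 1.1773, -0.2426,  0.0987]), 'torque': array([ 0.0069,  0.0007, -0.0018]), 'gripper_width': 0.08693520621877113}
top [[450.1836   0.     322.8727]
 [  0.     450.1836 241.086 ]
 [  0.       0.       1.    ]] [[-0.0219 -0.9997  0.0053 -0.029 ]
 [ 0.992  -0.0211  0.1245 -0.5262]
 [-0.1244  0.008   0.9922 -1.1734]
 [ 0.      0.      0.      1.    ]] ['frame', 'K', 'extrinsics']
side [[535.4092   0.     323.6638]
 [  0.     535.4092 246.2479]
 [  0.       0.       1.    ]] [[ 0.9978 -0.0635 -0.0207 -0.5239]
 [ 0.0501  0.5054  0.8614 -0.0346]
 [-0.0443 -0.8606  0.5074 -1.2731]
 [ 0.      0.      0.      1.    ]] ['frame', 'K', 'extrinsics']
```

View pics/top0.png

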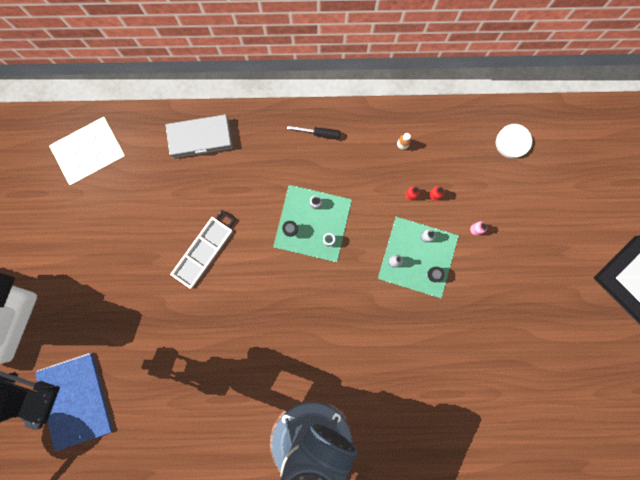

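View pics/side0.png

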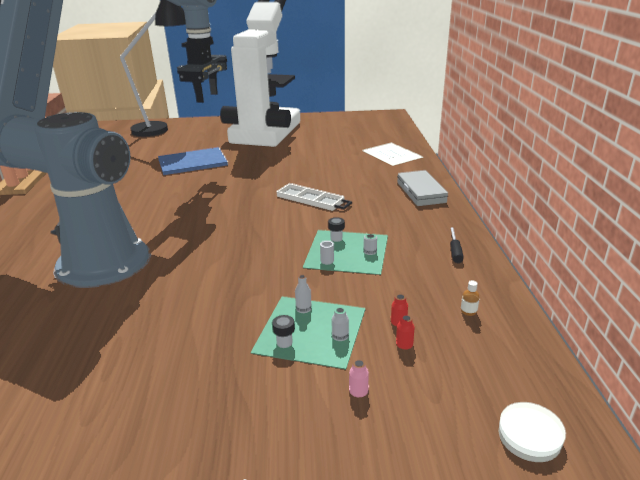

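The top view shows the following:
- Left mat: short objective near (316,202), eyepiece (290,229), spacer tube (329,240).
- Right mat: middle objective (429,236), long objective (396,261), eyepiece (437,274).
- Caddy centre about (203,253), with its handle at (227,218).

The side view agrees. I'll zoom in next.

```bash
python3 - <<'E'
import cv2,numpy as np
t=cv2.imread("pics/top0.png");s=cv2.imread("pics/side0.png")
R=lambda a,k:cv2.resize(a,None,fx=k,fy=k,interpolation=cv2.INTER_CUBIC)
a=R(t[185:300,265:465],4)   #800x460
cv2.imwrite("pics/c1.png",a)
b=R(t[205:295,165:245],5)  #400x450
c=R(s[200:370,255:415],2.5) #400x425
o=np.zeros((450,800,3),np.uint8);o[:450,:400]=b;o[:425,400:]=c
cv2.imwrite("pics/c2.png",o)
E
```

```text
(no output)
```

View pics/c1.png

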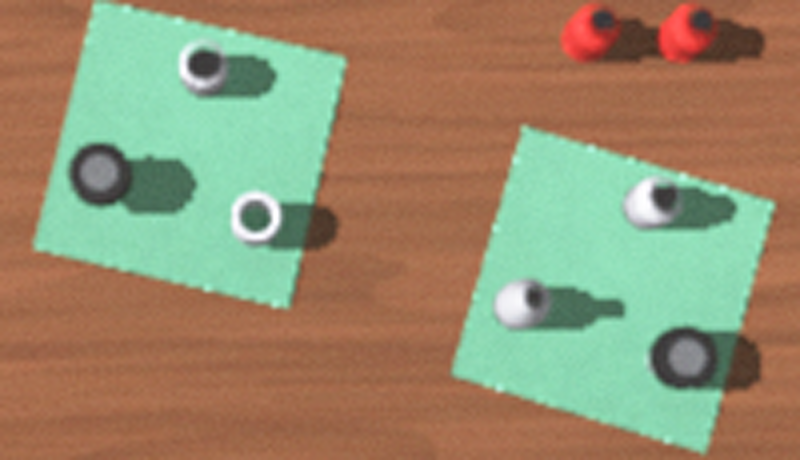

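View pics/c2.png

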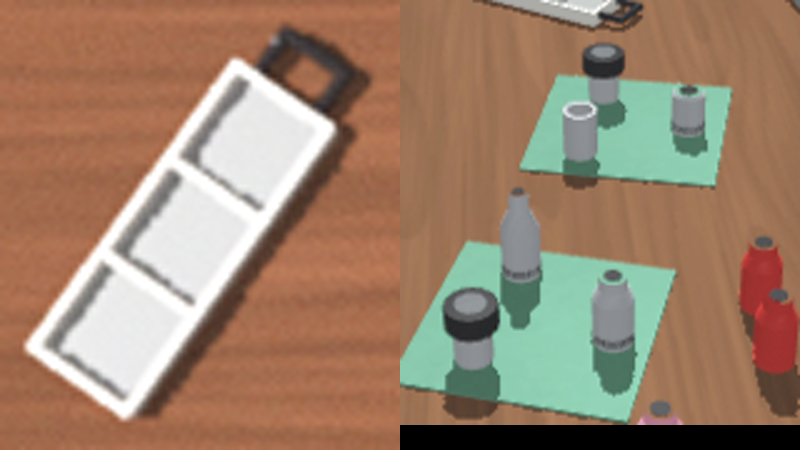

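The crops confirm which object is which. The dark lenses are at crop positions (205,63), (664,194) and (535,296). The caddy rim corners are at about (235,60), (337,127), (130,418) and (27,346) in the 5x crop.

```bash
cat > h.py <<'E'
import cv2,numpy as np
np.set_printoptions(precision=4,suppress=True)
def ray(r,uv):
    K,E=np.array(r["K"]),np.array(r["extrinsics"])
    u,v=uv; d=np.linalg.inv(K)@[u,v,1]; d=np.array([d[0],-d[1],-d[2]])
    return -E[:3,:3].T@E[:3,3], E[:3,:3].T@d
def onz(r,uv,z):
    o,d=ray(r,uv); return (o+d*(z-o[2])/d[2])
def meet(a,ua,b,ub):
    o1,d1=ray(a,ua);o2,d2=ray(b,ub);d1/=np.linalg.norm(d1);d2/=np.linalg.norm(d2)
    t=np.linalg.lstsq(np.c_[d1,-d2],o2-o1,rcond=None)[0]
    p,q=o1+d1*t[0],o2+d2*t[1];return (p+q)/2,np.linalg.norm(p-q)
def proj(r,p):
    E=np.array(r["extrinsics"]);c=E[:3,:3]@p+E[:3,3];q=np.array(r["K"])@[c[0],-c[1],-c[2]];return q[:2]/q[2]
def blob(img,seed,rad,lo,hi):
    u,v=map(int,seed);w=img[v-rad:v+rad+1,u-rad:u+rad+1]
    m=cv2.inRange(w,lo,hi);n,l,st,c=cv2.connectedComponentsWithStats(m)
    if n<2:return None
    k=min(range(1,n),key=lambda i:np.hypot(*(c[i]-rad))-0.02*st[i,4]);return c[k]+[u-rad,v-rad],st[k,4]
E
python3 - <<'E'
from h import *
from bench import viewer,bot
T=viewer.get_image("top");S=viewer.get_image("side")
cv=lambda x,o,k:(np.array(x)+.5)/k-.5+o
obj={"short":((205,63),(688,90),.045),"middle":((664,194),(613,274),.063),"long":((535,296),(518,191),.081)}
for n,(a,b,z) in obj.items():
    a=cv(a,[265,185],4);b=cv(np.array(b)-[400,0],[255,200],2.5)
    g=(blob(T["frame"],np.round(a),5,(0,0,0),(105,105,105)));h=blob(S["frame"],np.round(b),5,(0,0,0),(100,100,100))
    print(n,a,g,b,h)
    for x,y in((a,b),(g[0],h[0])): print("  top@z",onz(T,x,z),"side@z",onz(S,y,z),"tri",*meet(T,x,S,y))
# caddy
m=cv2.inRange(T["frame"],(150,150,150),(255,255,255))[205:295,165:245]
m=cv2.morphologyEx(m,cv2.MORPH_CLOSE,np.ones((7,7)))
c=max(cv2.findContours(m,0,2)[0],key=cv2.contourArea)
for P in (cv2.boxPoints(cv2.minAreaRect(c))+[165,205],cv([[235,60],[337,127],[130,418],[27,346]],[165,205],5)):
    W=np.array([onz(T,p,.016) for p in P]);print(P,W,W.mean(0),np.linalg.norm(W-np.roll(W,-1,0),axis=1),np.degrees(np.arctan2(*(np.roll(W,-1,0)-W)[:,1::-1].T)))
print("others",[onz(T,cv(p,[265,185],4),z) for p,z in(((99,173),.053),((256,217),.049),((685,356),.053))])
E
```

```text
short [315.875 200.375] (array([315.9024, 200.4878]), np.int32(41)) [369.9 235.7] (array([370.    , 235.3636]), np.int32(11))
  top@z [ 0.6344 -0.0239  0.045 ] side@z [ 0.6336 -0.022   0.045 ] tri [ 0.6337 -0.0239  0.0462] 0.0009047091438850901
  top@z [ 0.6341 -0.0239  0.045 ] side@z [ 0.634  -0.0204  0.045 ] tri [ 0.6336 -0.024   0.047 ] 0.00020330100653962222
middle [430.625 233.125] (array([431.2069, 234.069 ]), np.int32(29)) [339.9 309.3] (array([339.9333, 309.6   ]), np.int32(15))
  top@z [ 0.5368 -0.323   0.063 ] side@z [ 0.5358 -0.3222  0.063 ] tri [ 0.5362 -0.3228  0.0635] 0.0009056929187064361
  top@z [ 0.5342 -0.3244  0.063 ] side@z [ 0.5358 -0.3231  0.063 ] tri [ 0.5349 -0.3242  0.0637] 0.001587444380251545
long [398.375 258.625] (array([398.4118, 258.8824]), np.int32(17)) [301.9 276.1] (array([301.7143, 276.1429]), np.int32(7))
  top@z [ 0.4701 -0.2324  0.081 ] side@z [ 0.469  -0.2323  0.081 ] tri [ 0.4696 -0.2324  0.0811] 0.0010560627894548049
  top@z [ 0.4694 -0.2324  0.081 ] side@z [ 0.4687 -0.2324  0.081 ] tri [ 0.469  -0.2324  0.081 ] 0.0007655554847841117
[[169.1216 274.2297]
 [211.4189 215.0135]
 [232.3243 229.9459]
 [190.027  289.1622]] [[0.4466 0.3747 0.016 ]
 [0.6059 0.2626 0.016 ]
 [0.5634 0.2054 0.016 ]
 [0.4055 0.318  0.016 ]] [0.5054 0.2902 0.016 ] [0.1948 0.0713 0.194  0.0701] [ -35.1317 -126.6005  144.5156   54.0137]
[[211.6 216.6]
 [232.  230. ]
 [190.6 288.2]
 [170.  273.8]] [[0.6015 0.2621 0.016 ]
 [0.5633 0.2063 0.016 ]
 [0.408  0.3165 0.016 ]
 [0.4477 0.3724 0.016 ]] [0.5051 0.2893 0.016 ] [0.0676 0.1904 0.0685 0.1892] [-124.4011  144.6328   54.5672  -35.6474]
others [array([0.5601, 0.0476, 0.053 ]), array([ 0.5291, -0.0556,  0.049 ]), array([ 0.431 , -0.3337,  0.053 ])]
```

The top and side views agree to within about 2 mm:

| Item | x | y | Note |
|---|---|---|---|
| Short objective | 0.634 | -0.0235 | |
| Middle objective | 0.5355 | -0.3235 | |
| Long objective | 0.4692 | -0.2324 | |
| Caddy centre | 0.505 | 0.2895 | handle direction -35.3° |

I'll set the jaws perpendicular to the caddy row and move over the short objective.

Call:
{"api": "drive_tool", "payload": {
  "plan": [50,10,-37,0,0.1,0,1,100,20,-74,0,0.2,0,1,608,84,-441,0,0.286,0,1,608,84,-441,0,0.286,0,1,608,84,-441,0,0.286,0,1,608,84,-441,0,0.286,0,1,608,84,-441,0,0.286,0,1,608,84,-441,0,0.286,0,1,608,84,-441,0,0.286,0,1,608,84,-441,0,0.286,0,1,608,84,-441,0,0.286,0,1,608,84,-441,0,0.286,0,1,608,84,-441,0,0.286,0,1,608,84,-441,0,0.286,0,1,608,84,-441,0,0.286,0,1,608,84,-441,0,0.286,0,1,608,84,-441,0,0.286,0,1,608,84,-441,0,0.286,0,1,608,84,-441,0,0.286,0,1]
}}

```text
t: 2.58
tcp_pos: [0.6345, -0.0231, 0.1605]
tool_rot: [[0.816, -0.001, 0.577], [-0.577, -0.001, 0.816], [0.0, -1.0, -0.001]]
contact_force: [0.5, 0.3, 0.2]
gripper_width: 0.087
```

```bash
cat > go.py <<'E'
import sys
from h import *
from bench import bot
s=bot.read_state();R=s["tool_rot"];p=s["tcp_pos"]
print("t",s["t"],"tcp",p,"w",s["gripper_width"],"F",s["contact_force"],"q",s["qpos"],"yaw",np.degrees(np.arctan2(R[1,2],R[0,2])))
a=np.radians(54.7);z=np.array([np.cos(a),np.sin(a),0]);y=np.array([0,0,-1.]);x=np.cross(y,z)
print("turn",cv2.Rodrigues(R.T@np.c_[x,y,z])[0].ravel())
v=list(map(float,sys.argv[1:]))
for i in range(0,len(v),3): print(v[i:i+3],"->",R.T@(np.array(v[i:i+3])-p)*1000)
E
python3 go.py .634 -.0235 .09 .634 -.0235 .04
```

```text
t 2.575 tcp [ 0.6345 -0.0231  0.1605] w 0.08698163004358453 F [0.4593 0.3198 0.2204] q [-12.1191  36.6502  84.8613  -0.0856  58.5023 -66.806 ] yaw 54.73161477099104
turn [0.0013 0.0006 0.0003]
[0.634, -0.0235, 0.09] -> [-0.2086 70.4847 -0.546 ]
[0.634, -0.0235, 0.04] -> [ -0.2226 120.4847  -0.4828]
```

Call:
{"api": "drive_tool", "payload": {
  "plan": [0,30,0,0,0,0,1,0,60,0,0,0,0,1,0,85,0,0,0,0,1,0,105,0,0,0,0,1,0,115,0,0,0,0,1,0,120,0,0,0,0,1,0,120,0,0,0,0,1,0,120,0,0,0,0,0.5,0,120,0,0,0,0,0.42,0,120,0,0,0,0,0.2,0,120,0,0,0,0,0.2,0,120,0,0,0,0,0.2,0,120,0,0,0,0,0.2]
}}

```text
t: 4.2
tcp_pos: [0.6344, -0.0232, 0.0404]
tool_rot: [[0.816, -0.001, 0.577], [-0.577, -0.001, 0.816], [0.0, -1.0, -0.001]]
contact_force: [-0.0, 0.5, 0.8]
gripper_width: 0.0351
```

```bash
python3 go.py .5557 .2537 .12; python3 - <<'E'
from h import *
from bench import viewer
t=viewer.get_image("top")["frame"][170:270,250:380];s=viewer.get_image("side")["frame"][120:290,270:440]
o=np.zeros((400,800,3),np.uint8)
o[:308,:400]=cv2.resize(t,(400,308));o[:,400:]=cv2.resize(s,(400,400));cv2.imwrite("pics/g1.png",o)
E
```

```text
t 4.2 tcp [ 0.6344 -0.0232  0.0404] w 0.035054835261816304 F [-0.0308  0.4701  0.8163] q [-12.1335  46.3892  88.0962  -0.1035  45.535  -66.7942] yaw 54.73319222821381
turn [0.0013 0.0006 0.0002]
[0.5557, 0.2537, 0.12] -> [-224.1575  -79.842   180.5497]
```

View pics/g1.png

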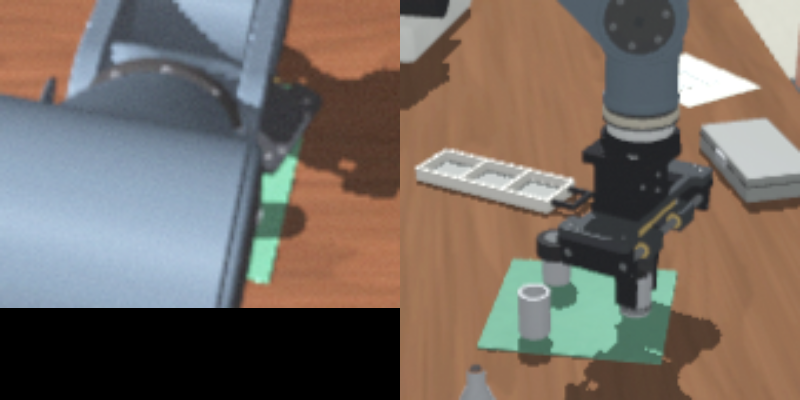

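The side crop shows the fingers around the short objective, with the neighbours clear. The width is still closing (35 mm), so I'll let it close further and then lift.

Call:
{"api": "drive_tool", "payload": {
  "plan": [0,0,0,0,0,0,0.2,0,0,0,0,0,0,0.2,0,0,0,0,0,0,0.2,0,-15,0,0,0,0,0.2,0,-50,0,0,0,0,0.2,0,-90,0,0,0,0,0.2,0,-90,0,0,0,0,0.2]
}}

```text
t: 5.18
tcp_pos: [0.6373, -0.0236, 0.135]
tool_rot: [[0.817, 0.008, 0.577], [-0.577, -0.003, 0.817], [0.009, -1.0, 0.002]]
contact_force: [-0.3, -0.6, -0.4]
gripper_width: 0.0311
```

```bash
python3 go.py .5557 .2537 .11 .5557 .2537 .042; python3 - <<'E'
from h import *
from bench import viewer
T=viewer.get_image("top");S=viewer.get_image("side")
from bench import bot
p=bot.read_state()["tcp_pos"];u=proj(S,p);x,y=map(int,u)
s=S["frame"][max(y-60,0):y+60,x-75:x+75];cv2.imwrite("pics/g2.png",cv2.resize(s,(600,480)))
E
```

```text
t 5.175 tcp [ 0.6373 -0.0236  0.135 ] w 0.031104722395742225 F [-0.259  -0.5689 -0.4005] q [-12.1129  38.5874  85.7895  -0.0871  55.1212 -66.8049] yaw 54.74210590178114
turn [-0.0023  0.0007  0.0085]
[0.5557, 0.2537, 0.11] -> [-226.9368   23.498   179.2708]
[0.5557, 0.2537, 0.042] -> [-227.5178   91.4953  179.1147]
```

View pics/g2.png

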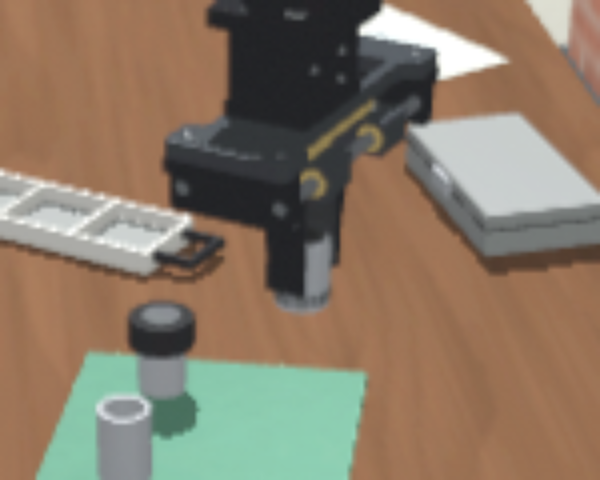

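The short objective is held upright between the fingers, clear of everything. Now to the handle-side compartment.

Call:
{"api": "drive_tool", "payload": {
  "plan": [-30,0,24,0,0,0,0.2,-75,0,60,0,0,0,0.2,-120,0,95,0,0,0,0,0.2,-165,0,131,0,0,0,0.2,-200,0,159,0,0,0,0.2,-219,10,174,0,0,0.004,0.2,-227,23.5,179.3,-0.002,0.001,0.0085,0.2,-227,23.5,179.3,-0.002,0.001,0.0085,0.2,-227,23.5,179.3,-0.002,0.001,0.0085,0.2,-227,23.5,179.3,-0.002,0.001,0.0085,0.2,-227,23.5,179.3,-0.002,0.001,0.0085,0.2]
}}

```text
$.plan: bad value
```

```bash
python3 go.py .5557 .2537 .042; python3 - <<'E'
from h import *
from bench import viewer
T=viewer.get_image("top");S=viewer.get_image("side")
# predicted compartment rims in the side view
c=np.array([.505,.2895,.016]);a=np.radians(-35.3);ex=np.array([np.cos(a),np.sin(a),0]);ey=np.array([-ex[1],ex[0],0])
f=S["frame"][90:230,240:400];f=cv2.resize(f,(800,700),interpolation=cv2.INTER_CUBIC)
for k in(-62,0,62):
    q=[(proj(S,c+(k+i)/1000*ex+j/1000*ey)-[240,90]+.5)*5-.5 for i,j in((-29,-29),(29,-29),(29,29),(-29,29))]
    cv2.polylines(f,[np.int32(q)],True,(0,0,255),1)
cv2.imwrite("pics/g3.png",f[100:])
E
```

```text
t 5.275 tcp [ 0.6345 -0.0231  0.1313] w 0.031097547398219596 F [ 0.1135  1.0591 -1.245 ] q [-12.1186  38.8366  86.0159  -0.0885  55.1075 -66.8011] yaw 54.73308089198966
turn [0.0009 0.0006 0.0011]
[0.5557, 0.2537, 0.042] -> [-224.2136   88.8604  180.577 ]
```

View pics/g3.png

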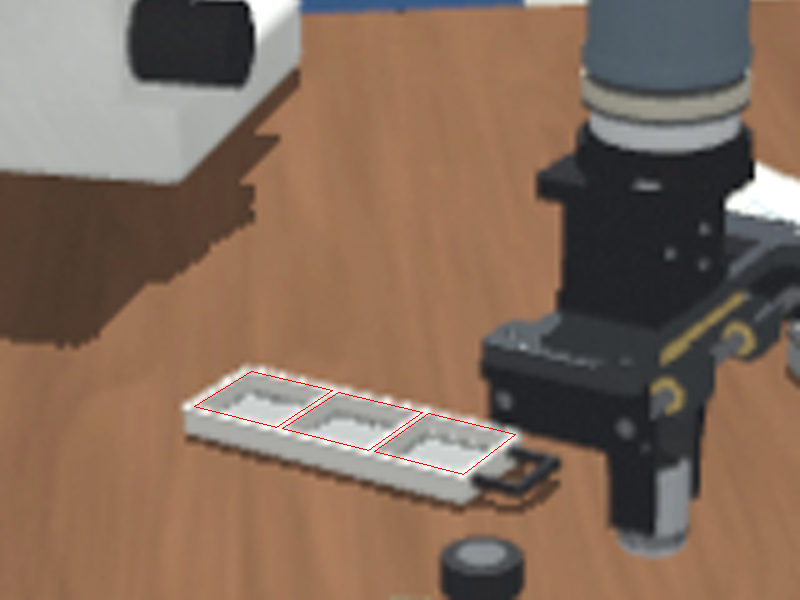

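The plan was refused because one row had eight numbers. The predicted compartments overlay the caddy to about 1 px. I'll resend it.

Call:
{"api": "drive_tool", "payload": {
  "plan": [-30,0,24,0,0,0,0.2,-75,0,60,0,0,0,0.2,-120,0,96,0,0,0,0.2,-165,0,132,0,0,0,0.2,-200,0,160,0,0,0,0.2,-218,10,174,0,0,0,0.2,-224,20,180.5,0,0,0,0.2,-224,20,180.5,0,0,0,0.2,-224,20,180.5,0,0,0,0.2,-224,20,180.5,0,0,0,0.2,-224,20,180.5,0,0,0,0.2]
}}

```text
t: 6.75
tcp_pos: [0.5553, 0.2531, 0.1099]
tool_rot: [[0.816, -0.002, 0.578], [-0.578, -0.001, 0.816], [-0.002, -1.0, -0.002]]
contact_force: [-0.9, -0.1, -1.5]
gripper_width: 0.0314
```

```bash
python3 go.py .5557 .2535 .042; python3 - <<'E'
from h import *
from bench import viewer
S=viewer.get_image("side")
cv2.imwrite("pics/g4.png",cv2.resize(S["frame"][110:230,240:400],(640,480),interpolation=cv2.INTER_CUBIC))
E
```

```text
t 6.75 tcp [0.5553 0.2531 0.1099] w 0.03141681870227743 F [-0.8658 -0.1062 -1.4626] q [ 14.0218  39.1044  90.367    0.0034  50.66   -40.6402] yaw 54.65991254729941
turn [ 0.0017 -0.0007 -0.0015]
[0.5557, 0.2535, 0.042] -> [ 0.2103 67.9441  0.6889]
```

View pics/g4.png

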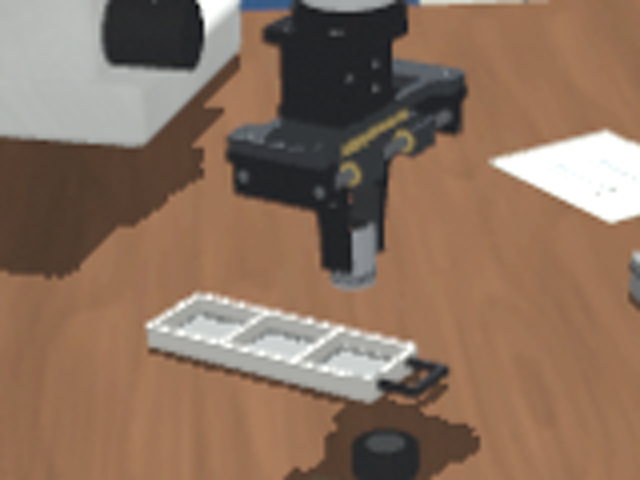

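The objective hovers over the handle-side compartment. I'll lower it gently.

Call:
{"api": "drive_tool", "payload": {
  "plan": [0,25,0.5,0,0,0,0.2,0,45,0.5,0,0,0,0.2,0,58,0.5,0,0,0,0.2,0,63,0.5,0,0,0,0.2,0,66,0.5,0,0,0,0.2,0,68,0.5,0,0,0,0.2,0,69,0.5,0,0,0,0.2,0,69,0.5,0,0,0,0.2,0,69,0.5,0,0,0,0.2]
}}

```text
t: 7.92
tcp_pos: [0.5556, 0.2538, 0.0414]
tool_rot: [[0.816, -0.001, 0.578], [-0.578, -0.0, 0.816], [-0.001, -1.0, -0.001]]
contact_force: [0.6, 0.4, 2.7]
gripper_width: 0.0311
```

The vertical force rose from -1.5 to +2.7 N, so it is touching the floor. I'll open and lift.

Call:
{"api": "drive_tool", "payload": {
  "plan": [0,0,0,0,0,0,0.42,0,0,0,0,0,0,0.5,0,0,0,0,0,0,0.6,0,0,0,0,0,0,0.6,0,0,0,0,0,0,0.6,0,-15,0,0,0,0,0.6,0,-45,0,0,0,0,0.6,0,-85,0,0,0,0,0.8,0,-120,0,0,0,0,1,0,-120,0,0,0,0,1,0,-120,0,0,0,0,1]
}}

```text
t: 9.3
tcp_pos: [0.5553, 0.2537, 0.1617]
tool_rot: [[0.816, -0.002, 0.578], [-0.578, -0.0, 0.816], [-0.001, -1.0, -0.001]]
contact_force: [-0.6, -0.0, 0.1]
gripper_width: 0.0827
```

```bash
python3 go.py .5355 -.3235 .16 .5355 -.3235 .04
```

```text
t 9.3 tcp [0.5553 0.2537 0.1617] w 0.08273877453238652 F [-0.5624 -0.0448  0.0591] q [ 14.0762  34.9432  88.4889   0.0048  56.6608 -40.6073] yaw 54.680923173720515
turn [ 0.0012 -0.0003 -0.0011]
[0.5355, -0.3235, 0.16] -> [ 317.5234    1.926  -482.4215]
[0.5355, -0.3235, 0.04] -> [ 317.6564  121.9258 -482.2793]
```

Call:
{"api": "drive_tool", "payload": {
  "plan": [15,0,-23,0,0,0,1,45,0,-69,0,0,0,1,77,0,-117,0,0,0,1,110,0,-167,0,0,0,1,143,0,-217,0,0,0,1,176,0,-267,0,0,0,1,209,0,-317,0,0,0,1,242,0,-367,0,0,0,1,275,0,-417,0,0,0,1,300,0,-455,0,0,0,1,314,0,-477,0,0,0,1,317.5,2,-482.4,0,0,0,1,317.5,2,-482.4,0,0,0,1,317.5,2,-482.4,0,0,0,1,317.5,2,-482.4,0,0,0,1]
}}

```text
t: 11.18
tcp_pos: [0.5357, -0.3219, 0.1601]
tool_rot: [[0.817, -0.002, 0.577], [-0.577, 0.0, 0.817], [-0.002, -1.0, -0.001]]
contact_force: [-0.9, 0.0, 0.0]
gripper_width: 0.087
```

```bash
python3 go.py .5355 -.3235 .04; python3 - <<'E'
from h import *
from bench import viewer
S=viewer.get_image("side")["frame"];T=viewer.get_image("top")["frame"]
o=np.zeros((480,800,3),np.uint8)
o[:400,:400]=cv2.resize(S[160:360,230:430],(400,400));o[:360,400:]=cv2.resize(T[205:295,150:250],(400,360),interpolation=cv2.INTER_CUBIC)
cv2.imwrite("pics/g5.png",o)
E
```

```text
t 11.175 tcp [ 0.5357 -0.3219  0.1601] w 0.08702167642774382 F [-0.859   0.04    0.0044] q [-41.2014  36.0364  86.3522  -0.0792  57.6979 -95.9441] yaw 54.785095915742446
turn [ 0.001   0.0015 -0.0016]
[0.5355, -0.3235, 0.04] -> [  0.9136 120.0539  -1.2935]
```

View pics/g5.png

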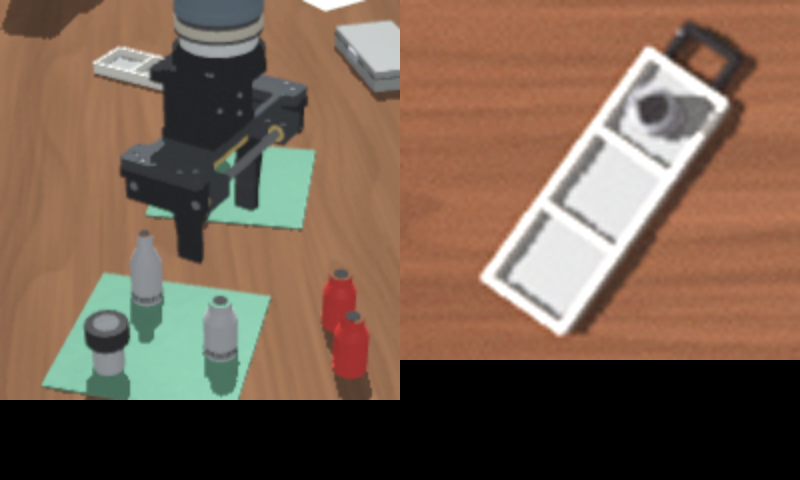

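The short objective stands in the handle-side compartment, with the lens at crop (655,108). The gripper is over the middle objective with nothing nearby. I'll check the placed lens against its expected height numerically while grasping the middle one.

Call:
{"api": "drive_tool", "payload": {
  "plan": [0.9,30,-1.3,0,0,0,1,0.9,60,-1.3,0,0,0,1,0.9,85,-1.3,0,0,0,1,0.9,105,-1.3,0,0,0,1,0.9,115,-1.3,0,0,0,1,0.9,120,-1.3,0,0,0,1,0.9,120,-1.3,0,0,0,0.6,0.9,120,-1.3,0,0,0,0.45,0.9,120,-1.3,0,0,0,0.2,0.9,120,-1.3,0,0,0,0.2,0.9,120,-1.3,0,0,0,0.2,0.9,120,-1.3,0,0,0,0.2,0.9,120,-1.3,0,0,0,0.2,0.9,120,-1.3,0,0,0,0.2,0.9,120,-1.3,0,0,0,0.2,0.9,120,-1.3,0,0,0,0.2]
}}

```text
t: 13.28
tcp_pos: [0.5356, -0.3241, 0.0402]
tool_rot: [[0.817, -0.001, 0.577], [-0.577, -0.0, 0.817], [-0.001, -1.0, -0.001]]
contact_force: [0.7, -0.4, 0.1]
gripper_width: 0.0309
```

```bash
python3 go.py; python3 - <<'E'
from h import *
from bench import viewer
T=viewer.get_image("top")
print(proj(T,np.array([.5557,.2537,.046])),blob(T["frame"],np.round(proj(T,np.array([.5557,.2537,.046]))),6,(0,0,0),(90,90,90)))
E
```

```text
t 13.275 tcp [ 0.5356 -0.3241  0.0402] w 0.030937535363879727 F [ 0.7499 -0.4384  0.0867] q [-41.3613  45.9824  89.4514  -0.0975  44.6195 -96.0459] yaw 54.75409311458383
turn [ 0.0011  0.0009 -0.0011]
[211.8964 231.5177] (array([212.8889, 231.5556]), np.int32(36))
```

The middle objective is gripped (30.9 mm), and the short one's lens is where it should be to within 1 px. Now I'll lift and carry the middle one.

Call:
{"api": "drive_tool", "payload": {
  "plan": [0,-15,0,0,0,0,0.2,0,-50,0,0,0,0,0.2,0,-90,0,0,0,0,0.2,-12,-100,15,0,0,0,0.2,-40,-100,51,0,0,0,0.2,-75,-100,96,0,0,0,0.2,-110,-100,140,0,0,0,0.2,-145,-100,185,0,0,0,0.2,-180,-100,230,0,0,0,0.2,-215,-100,274,0,0,0,0.2,-250,-100,319,0,0,0,0.2,-285,-100,364,0,0,0,0.2,-320,-100,408,0,0,0,0.2,-350,-100,447,0,0,0,0.2,-370,-95,472,0,0,0,0.2,-379,-90,483.5,0,0,0,0.2,-379,-90,483.5,0,0,0,0.2,-379,-90,483.5,0,0,0,0.2,-379,-90,483.5,0,0,0,0.2]
}}

```text
t: 15.7
tcp_pos: [0.5055, 0.2882, 0.1302]
tool_rot: [[0.816, -0.002, 0.579], [-0.579, -0.001, 0.816], [-0.001, -1.0, -0.001]]
contact_force: [-0.2, -0.1, -0.9]
gripper_width: 0.031
```

```bash
python3 go.py .505 .2895 .0412; python3 - <<'E'
from h import *
from bench import viewer
S=viewer.get_image("side")
cv2.imwrite("pics/g6.png",cv2.resize(S["frame"][110:230,240:400],(640,480),interpolation=cv2.INTER_CUBIC))
E
```

```text
t 15.7 tcp [0.5055 0.2882 0.1302] w 0.03103269361444759 F [-0.1687 -0.0527 -0.9212] q [ 18.6898  35.7132  93.9902   0.0043  50.4019 -35.9601] yaw 54.64721032246176
turn [ 0.0015 -0.0009 -0.0011]
[0.505, 0.2895, 0.0412] -> [-1.0524 88.9569  0.9124]
```

View pics/g6.png

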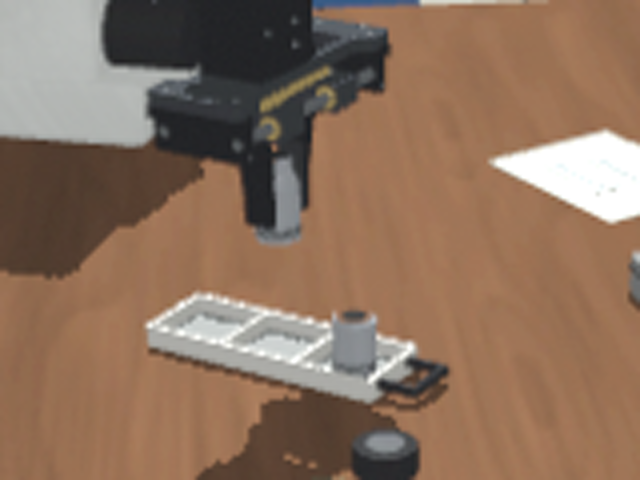

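The short objective stands upright next to the handle, at (353,340). The middle one is held upright over the centre compartment. I'll lower it.

Call:
{"api": "drive_tool", "payload": {
  "plan": [-1,30,0.9,0,0,0,0.2,-1,55,0.9,0,0,0,0.2,-1,73,0.9,0,0,0,0.2,-1,82,0.9,0,0,0,0.2,-1,86,0.9,0,0,0,0.2,-1,88,0.9,0,0,0,0.2,-1,89.2,0.9,0,0,0,0.2,-1,89.4,0.9,0,0,0,0.2,-1,89.4,0.9,0,0,0,0.2]
}}

```text
t: 16.88
tcp_pos: [0.5053, 0.2897, 0.0412]
tool_rot: [[0.816, -0.001, 0.578], [-0.578, -0.0, 0.816], [-0.001, -1.0, -0.001]]
contact_force: [-0.3, 0.1, 0.5]
gripper_width: 0.0314
```

Call:
{"api": "drive_tool", "payload": {
  "plan": [0,0.6,0,0,0,0,0.2,0,0.6,0,0,0,0,0.2,0,0.6,0,0,0,0,0.42,0,0.6,0,0,0,0,0.5,0,0.6,0,0,0,0,0.6,0,0.6,0,0,0,0,0.6,0,0.6,0,0,0,0,0.6,0,-15,0,0,0,0,0.6,0,-45,0,0,0,0,0.6,0,-85,0,0,0,0,0.8,0,-120,0,0,0,0,1,0,-120,0,0,0,0,1,0,-120,0,0,0,0,1]
}}

```text
t: 18.5
tcp_pos: [0.5049, 0.2896, 0.1613]
tool_rot: [[0.816, -0.001, 0.579], [-0.579, -0.0, 0.816], [-0.001, -1.0, -0.001]]
contact_force: [0.1, -0.1, 0.5]
gripper_width: 0.0827
```

```bash
python3 go.py .4692 -.2324 .16
```

```text
t 18.5 tcp [0.5049 0.2896 0.1613] w 0.08274348918988123 F [ 0.0675 -0.1029  0.484 ] q [ 18.8372  33.106   92.7612   0.0081  54.2014 -35.8217] yaw 54.654128039940844
turn [ 0.0009 -0.0008 -0.0008]
[0.4692, -0.2324, 0.16] -> [ 272.8194    1.506  -446.4375]
```

Call:
{"api": "drive_tool", "payload": {
  "plan": [14,0,-23,0,0,0,1,42,0,-69,0,0,0,1,73,0,-119,0,0,0,1,104,0,-170,0,0,0,1,135,0,-221,0,0,0,1,166,0,-272,0,0,0,1,197,0,-322,0,0,0,1,228,0,-373,0,0,0,1,255,0,-417,0,0,0,1,269,0,-440,0,0,0,1,273,1,-446.5,0,0,0,1,273,1,-446.5,0,0,0,1,273,1,-446.5,0,0,0,1,273,1,-446.5,0,0,0,1,273,1,-446.5,0,0,0,1]
}}

```text
t: 20.38
tcp_pos: [0.4695, -0.2317, 0.1606]
tool_rot: [[0.816, -0.001, 0.577], [-0.577, -0.0, 0.816], [-0.001, -1.0, -0.001]]
contact_force: [0.1, -0.8, 0.5]
gripper_width: 0.0869
```

```bash
python3 go.py .4692 -.2324 .04; python3 - <<'E'
from h import *
from bench import viewer
S=viewer.get_image("side");T=viewer.get_image("top")
for p in((.5557,.2537,.046),(.505,.2895,.064)):
    q=proj(T,np.array(p));print(q,blob(T["frame"],np.round(q),6,(0,0,0),(90,90,90)))
q=proj(S,np.array([.4692,-.2324,.081]));print(q,blob(S["frame"],np.round(q),5,(0,0,0),(100,100,100)))
cv2.imwrite("pics/g7.png",np.hstack([cv2.resize(S["frame"][160:360,230:430],(400,400)),cv2.resize(S["frame"][150:230,260:360],(400,400),interpolation=cv2.INTER_CUBIC)]))
E
```

```text
t 20.375 tcp [ 0.4695 -0.2317  0.1606] w 0.08688892103768985 F [ 0.0665 -0.7624  0.4823] q [-38.4836  29.4873 101.2215  -0.0669  49.3364 -93.1666] yaw 54.7266867885753
turn [ 0.0008  0.0005 -0.0008]
[0.4692, -0.2324, 0.04] -> [  0.2526 120.6077  -0.5984]
[211.8964 231.5177] (array([212.8, 231.6]), np.int32(35))
[196.2751 250.0902] (array([197.5455, 249.9091]), np.int32(22))
[301.9881 276.121 ] (array([301.8333, 276.    ]), np.int32(6))
```

View pics/g7.png

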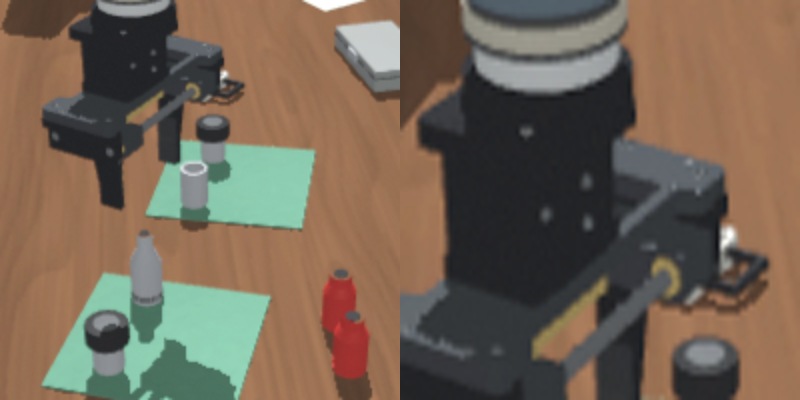

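Both placed lenses match their predicted pixels to about 1 px. The long objective stands untouched at (146,268) in the crop. Grasp it.

Call:
{"api": "drive_tool", "payload": {
  "plan": [0,30,-0.6,0,0,0,1,0,60,-0.6,0,0,0,1,0,85,-0.6,0,0,0,1,0,105,-0.6,0,0,0,1,0,115,-0.6,0,0,0,1,0,120.5,-0.6,0,0,0,1,0,120.5,-0.6,0,0,0,0.6,0,120.5,-0.6,0,0,0,0.45,0,120.5,-0.6,0,0,0,0.2,0,120.5,-0.6,0,0,0,0.2,0,120.5,-0.6,0,0,0,0.2,0,120.5,-0.6,0,0,0,0.2,0,120.5,-0.6,0,0,0,0.2,0,120.5,-0.6,0,0,0,0.2,0,120.5,-0.6,0,0,0,0.2,0,120.5,-0.6,0,0,0,0.2]
}}

```text
t: 22.48
tcp_pos: [0.469, -0.2326, 0.0402]
tool_rot: [[0.816, -0.001, 0.578], [-0.578, -0.0, 0.816], [-0.001, -1.0, -0.001]]
contact_force: [0.9, 0.3, 0.8]
gripper_width: 0.0308
```

```bash
python3 go.py .4545 .3253 .14
```

```text
t 22.475 tcp [ 0.469  -0.2326  0.0402] w 0.030844343394431373 F [0.9019 0.276  0.8291] q [-38.5905  41.6866 104.8504  -0.0926  33.4971 -93.2124] yaw 54.699112771722696
turn [ 0.0009 -0.     -0.0006]
[0.4545, 0.3253, 0.14] -> [-334.3076 -100.0017  446.8403]
```

Call:
{"api": "drive_tool", "payload": {
  "plan": [0,-15,0,0,0,0,0.2,0,-50,0,0,0,0,0.2,0,-90,0,0,0,0,0.2,-10,-100,14,0,0,0,0.2,-36,-100,48,0,0,0,0.2,-68,-100,91,0,0,0,0.2,-100,-100,134,0,0,0,0.2,-132,-100,176,0,0,0,0.2,-164,-100,219,0,0,0,0.2,-196,-100,262,0,0,0,0.2,-228,-100,305,0,0,0,0.2,-260,-100,348,0,0,0,0.2,-292,-100,390,0,0,0,0.2,-318,-100,425,0,0,0,0.2,-331,-97,442,0,0,0,0.2,-334.3,-92,446.8,0,0,0,0.2,-334.3,-90,446.8,0,0,0,0.2,-334.3,-90,446.8,0,0,0,0.2,-334.3,-90,446.8,0,0,0,0.2]
}}

```text
t: 24.85
tcp_pos: [0.4548, 0.3241, 0.13]
tool_rot: [[0.815, -0.001, 0.579], [-0.579, -0.001, 0.815], [-0.001, -1.0, -0.001]]
contact_force: [0.2, 0.4, -0.6]
gripper_width: 0.031
```

```bash
python3 go.py .4545 .3253 .0412; python3 - <<'E'
from h import *
from bench import viewer
S=viewer.get_image("side")
cv2.imwrite("pics/g8.png",cv2.resize(S["frame"][110:230,240:400],(640,480),interpolation=cv2.INTER_CUBIC))
E
```

```text
t 24.85 tcp [0.4548 0.3241 0.13  ] w 0.031003413089466064 F [ 0.1746  0.4378 -0.5633] q [ 24.0145  34.3528  97.4534  -0.0059  48.2794 -30.5807] yaw 54.59915845192371
turn [ 0.0013 -0.0018 -0.0007]
[0.4545, 0.3253, 0.0412] -> [-0.84   88.8145  0.9469]
```

View pics/g8.png

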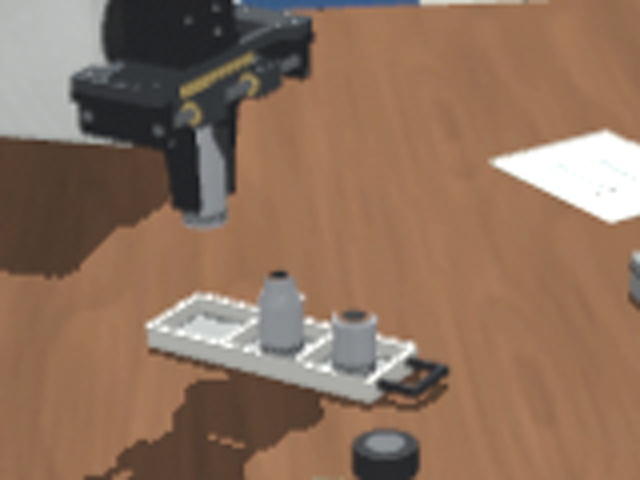

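The short and middle objectives stand upright in their compartments, and the long one is held over the last one. I'll lower it.

Call:
{"api": "drive_tool", "payload": {
  "plan": [-0.8,30,0.9,0,0,0,0.2,-0.8,55,0.9,0,0,0,0.2,-0.8,73,0.9,0,0,0,0.2,-0.8,82,0.9,0,0,0,0.2,-0.8,86,0.9,0,0,0,0.2,-0.8,88,0.9,0,0,0,0.2,-0.8,89,0.9,0,0,0,0.2,-0.8,89.4,0.9,0,0,0,0.2,-0.8,89.4,0.9,0,0,0,0.2]
}}

```text
t: 26.02
tcp_pos: [0.4549, 0.3256, 0.0412]
tool_rot: [[0.815, -0.0, 0.579], [-0.579, -0.0, 0.815], [-0.0, -1.0, -0.0]]
contact_force: [-0.7, 0.2, 1.5]
gripper_width: 0.0309
```

Call:
{"api": "drive_tool", "payload": {
  "plan": [0,0.6,0,0,0,0,0.2,0,0.6,0,0,0,0,0.2,0,0.6,0,0,0,0,0.42,0,0.6,0,0,0,0,0.5,0,0.6,0,0,0,0,0.6,0,0.6,0,0,0,0,0.6,0,0.6,0,0,0,0,0.6,0,-15,0,0,0,0,0.6,0,-45,0,0,0,0,0.6,0,-85,0,0,0,0,0.8,0,-140,0,0,0,0,1,0,-180,0,0,0,0,1,0,-200,0,0,0,0,1,0,-200,0,0,0,0,1,0,-200,0,0,0,0,1]
}}

```text
t: 27.9
tcp_pos: [0.4542, 0.3253, 0.2407]
tool_rot: [[0.815, -0.001, 0.579], [-0.579, -0.001, 0.815], [-0.001, -1.0, -0.001]]
contact_force: [-0.1, -0.8, -1.1]
gripper_width: 0.0869
```

```bash
python3 go.py; python3 - <<'E'
from h import *
from bench import viewer
S=viewer.get_image("side");T=viewer.get_image("top")
for p in((.5557,.2537,.046),(.505,.2895,.064),(.4545,.3253,.082)):
    q=proj(S,np.array(p));print(q,blob(S["frame"],np.round(q),5,(0,0,0),(90,90,90)))
cv2.imwrite("pics/g9.png",np.hstack([cv2.resize(S["frame"][130:380,210:460],(400,400),interpolation=cv2.INTER_CUBIC),cv2.resize(T["frame"][150:350,150:350],(400,400),interpolation=cv2.INTER_CUBIC)]))
E
```

```text
t 27.9 tcp [0.4542 0.3253 0.2407] w 0.08689932668392499 F [-0.1299 -0.822  -1.0771] q [ 24.1525  25.4094  91.9067   0.0003  62.7697 -30.458 ] yaw 54.610406985408375
turn [ 0.0013 -0.0016 -0.0008]
[328.5143 188.4644] (array([328.   , 188.375]), np.int32(8))
[309.6032 178.2093] (array([309.5, 178. ]), np.int32(4))
[291.2418 168.2113] (array([291., 168.]), np.int32(1))
```

View pics/g9.png

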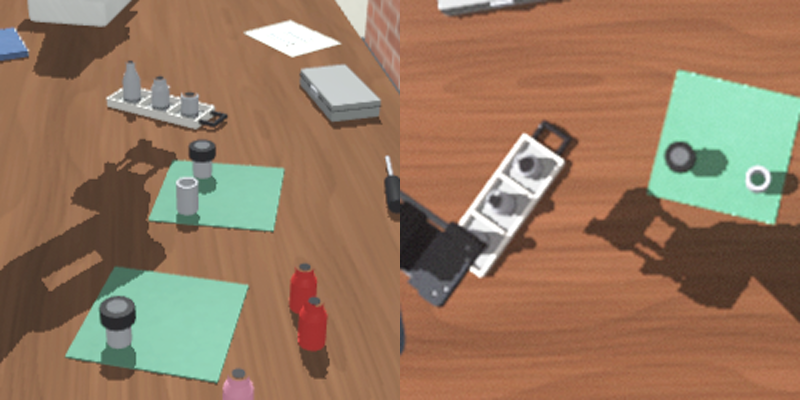

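All three objectives stand upright in the right order. The eyepieces, spacer tube and look-alikes are unmoved, and the gripper is clear.

```bash
python3 -c "
from bench import bot
print(bot.hand_in())"
```

```text
the job is handed in; nothing more can be done
None
```

The three objectives are in the caddy, one to a compartment: short next to the handle, middle in the centre, long at the far end. I lowered each one until the force showed floor contact before opening the fingers, though the rise was small (about 1.4 N) for the middle one. The job was handed in at about 28 s of the 96 s allowed.

**Last checks:** in the side view, the lens tops lie within about 0.5 px of where upright objectives should put them. The long one's match is weaker, resting on a single dark pixel, but the picture also shows it standing upright. The eyepieces, spacer tube and red and pink look-alikes look unmoved in the pictures. The gripper was open and about 20 cm above the caddy floor.

**Failed or disagreed:** one move call was refused because a row had an extra number; I corrected it and sent it again. The caddy outline predicted from the top view sat about 1 px (2–3 mm) off in the side view, well within the room in each compartment.

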